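Fill the slat tray and hold its latch open

TASK

Set the two loose banded packs of slats into the two empty recesses of the tray, so that all four packs sit flat on the recess floors in neat rows. Then take the upright handle of the spring-return latch beside the tray, pull it out until its index fin is level with the brass pointer, and finish while still holding it there with the gripper, so that the tray can be taken out. Leave the other things on the bench where they are.

Things in the scene. Friction and masses are not known exactly. Their poses are not given: they have to be found in the camera images.
- pack_a: Pack of eight pale wooden slats held by two thin white bands, 70 long (x) x 38 wide (y) x 44 mm high (z), about 80 g, a rigid block. Starts loose on the bench, upright, to the right of the tray. Origin: centre of its underside.
- pack_b: The second loose pack, the same as pack_a.
- pack_c: The same kind of pack, already seated in a recess of the tray. Origin: centre of its underside.
- pack_d: The same kind of pack, already seated in another recess of the tray (diagonally opposite pack_c).
- dock: Fixed docking station: green base plate 236 x 236 mm carrying a grey tray 200 x 200 mm with four rectangular recesses in two rows of two; beside the tray (its +y side) is the guide of the latch. Origin: under the middle of the tray, at bench height; z up. Tray top 18 mm above the bench. Its y axis points from the tray out along the latch guide, the pull direction; place and yaw vary.
- recess0 (a point): Centre of the floor of a tray recess (dock -x, +y): floor 10 mm above the bench, 8 mm deep, 78 mm along the dock's x by 46 mm along its y, so a pack fits lengthwise along the dock's x with 4 mm play all round. Recess centres are 100 mm apart along x and 82 mm along y.
- recess1 (a point): Centre of the floor of a tray recess (dock -x, -y): floor 10 mm above the bench, 8 mm deep, 78 mm along the dock's x by 46 mm along its y, so a pack fits lengthwise along the dock's x with 4 mm play all round. Recess centres are 100 mm apart along x and 82 mm along y.
- recess2 (a point): Centre of the floor of a tray recess (dock +x, +y): floor 10 mm above the bench, 8 mm deep, 78 mm along the dock's x by 46 mm along its y, so a pack fits lengthwise along the dock's x with 4 mm play all round. Recess centres are 100 mm apart along x and 82 mm along y.
- recess3 (a point): Centre of the floor of a tray recess (dock +x, -y): floor 10 mm above the bench, 8 mm deep, 78 mm along the dock's x by 46 mm along its y, so a pack fits lengthwise along the dock's x with 4 mm play all round. Recess centres are 100 mm apart along x and 82 mm along y.
- latch: Spring-return latch: an aluminium slide whose nose rests over the tray edge, with an upright steel handle, a paddle 14 mm thick along the pull (y), 30 mm wide (x), from 18 to 72 mm above the bench. Slides only along the dock's +y, 0 to 80 mm; a spring pulls it home with about 5 N at rest, 1.2 N more for each 10 mm (8 to 13 N at the mark). Origin: under the middle of the handle, at bench height; axes as the dock's.
- latch_grip (a point): Point to grip: in the middle of the handle, 52 mm above the bench, 20 mm below its top. Free space all round above 30 mm.
- latch_index (a point): The index: a fin 3 mm thick at the +x foot of the handle, in line with the handle's middle plane. This point is in that plane on the latch's centre line, 23 mm above the bench.
- mark: The mark: a small brass pointer, 22 x 16 mm, top ridge 3 mm wide, fixed on the steel rail beside the latch (dock's +x side), its ridge pointing across at the latch. Origin: its middle, in the plane of the ridge, 18 mm above the bench, 48 mm to the dock's +x of the latch's centre line; axes as the dock's. It sits somewhere 30 to 60 mm out from the index's rest place along the dock's +y.
- offcut: Bystander: unbanded solid block of darker wood, 50 x 85 x 30 mm, lying flat. Origin on its underside.
- jar: Bystander: squat amber glass jar with a dark lid, diameter 60 mm, height 75 mm. Origin on its underside.
- brush: Bystander: bench brush lying flat. Origin on its underside.
- square: Bystander: try square lying flat, dark wooden stock 90 mm long with a steel blade 120 mm long. Origin on its underside.
- mug: Bystander: steel mug, diameter 80 mm, height 90 mm. Origin on its underside.
- slats: Bystander: flat pile of six long unbanded slats, 160 x 70 x 30 mm. Origin on its underside.
Things that resemble listed ones, but are neither listed nor needed, are in the scene too. Leave any purple or red look-alike of the pack_b alone.

How it is judged:
By the outcome, as a careful person would: the job done as asked, in the order asked, and still so for the second after the job is handed in, while the arm keeps its last pose, push and grip.
It also fails if it takes over 59 s, if anything falls off the work surface, if the arm or the gripper's body presses on something with over 40 N, if the wrist force passes 120 N, or if a joint passes its speed limit or range.

ROBOT

A 6-joint arm with a two-finger parallel gripper is mounted at the origin on the work surface. World frame = base frame: x ahead of the robot, y to its left, z up, the work surface at z = 0. Lengths are in m, angles in rad, forces in N, time in s.
With the tool pointing down it reaches from about 0.35 to 0.975 m from the base axis. Payload 7.1 kg.
Tool frame: the origin (TCP) lies midway between the tips of the shut fingers; the grasp point (between the pads) lies 19 mm behind it; z points along the fingers, x is the direction in which the jaws open and shut, and the axes are right-handed (so a half turn about z gives the same grasp; the last joint's range is limited). The gripper opens to 88 mm and grips with 3 to 60 N. Pads are 20 mm wide; open, the fingers measure 115 mm over their backs; the gripper's body (75 mm by 178 mm) begins 61 mm behind the grasp point.
Start: joints at [1.281, 0.423, 1.63, -0, 1.089, -0.019], TCP at [0.167, 0.602, 0.223] pointing down, gripper open.
Joint ranges: [-3, 3], [-0.9, 2.11], [0.09, 2.58], [-1.31, 4.45], [0.11, 2.69], [-2.54, 2.54]. Speed limits (rad/s): [2.39, 2.39, 3.01, 3.14, 3.14, 3.14].

INTERFACE

Orientations are given as a unit quaternion [w, x, y, z].
In Python, from station import move_pose, movel, movej, command_gripper, wait, inverse_kinematics, read_camera, camera_info, MotionError, job_done, get_time, get_joint_pos, get_qvel, get_effort, get_tcp_pos, get_ee_rot, get_ft_force, get_ft_torque, get_grip_width gives the robot as it stands. Calls block until the motion is done:
- move_pose(position, orientation): joint-space move of the TCP to a pose.
- movel(position, frame=None, v=0.15, until_force=None): straight line of the TCP; frame=None keeps the orientation; v is the mean speed in m/s. With until_force (N) it stops when the force on the tool has changed by that much, and returns True; else False.
- movej(angles): joint-space move.
- command_gripper(opening): opening from 0.0 (shut) to 1.0 (fully open); the grip force is fixed at half the most; returns when the fingers have stopped.
- wait(seconds).
- inverse_kinematics(position, orientation): joint angles nearest the present ones, or None.
- read_camera(name): name is "side" or "top" or "wrist"; returns the picture (384x512x3 uint8, red, green, blue); there is no depth.
- camera_info(name): a dict with "intrinsics" (3x3 intrinsics, pixels), "T" (4x4, takes a point from camera to world coordinates); the wrist camera has in their place "tool_from_camera" (4x4, takes a point from camera to tool coordinates, whose origin is the TCP and whose axes are the tool frame's). Camera axes: x right, y up, looking along -z (the intrinsics and any distortion apply to the point x, -y, -z); pixel columns grow to the right and rows downward; lengths in m; the calibration is good to about 2 mm. The wrist camera is an equidistant fisheye: a pixel r from the principal point sees the ray r / f radians off the axis. A picture is of the moment at which its call begins: read the wrist's pose just before it. camera_info takes no time and is no camera call.
A pose or a line that the arm cannot do raises MotionError and nothing moves.
- job_done(): hands the job in, once; it reports no verdict.
Readings, each from a call of its own:
- get_time(): time.
- get_joint_pos(): joint angles.
- get_qvel(): joint speeds.
- get_effort(): joint torques, N m.
- get_tcp_pos(): TCP position.
- get_ee_rot(): TCP orientation.
- get_ft_force(): force on the tool from outside, world axes, zero at the start.
- get_ft_torque(): the same for the moment, N m.
- get_grip_width(): opening from 0.0 (shut) to 1.0 (fully open).
Only numpy, scipy, OpenCV 4.12 (cv2) and the standard library are available. Lean on these libraries where they do the work, as an engineer would, in place of code of your own. Each camera call takes 0.05 s, during which the arm holds its last target.

## Working session

There is one attempt and no reset: what is moved stays moved. The work goes in short steps, each a Python script; the robot and the scene stay as the last script left them, time stands still between calls to the robot, and variables do not carry over. Pictures are saved under pics/ and viewed, and the job is handed in when it is done.

```bash
ls; mkdir -p pics; python3 - <<'E'
from station import *
import cv2, numpy as np
np.set_printoptions(precision=4,suppress=True)
for n in ("top","side","wrist"):
    im=read_camera(n); cv2.imwrite(f"pics/{n}0.png",cv2.cvtColor(im,cv2.COLOR_RGB2BGR))
    i=camera_info(n); print(n,{k:np.array(v) if not isinstance(v,str) else v for k,v in i.items()})
print(get_time(),get_tcp_pos(),get_ee_rot())
E
```

```text
pics
top {'intrinsics': array([[382.6021,   0.    , 257.6064],
       [  0.    , 382.6021, 187.3775],
       [  0.    ,   0.    ,   1.    ]]), 'T': array([[ 0.0254,  0.9938, -0.108 ,  0.4411],
       [-0.9995,  0.0271,  0.0149,  0.0264],
       [ 0.0178,  0.1076,  0.994 ,  1.2194],
       [ 0.    ,  0.    ,  0.    ,  1.    ]])}
side {'intrinsics': array([[350.0332,   0.    , 260.1992],
       [  0.    , 350.0332, 190.7623],
       [  0.    ,   0.    ,   1.    ]]), 'T': array([[-0.9999,  0.0129,  0.0068,  0.5432],
       [-0.0029, -0.6324,  0.7746,  0.8543],
       [ 0.0143,  0.7745,  0.6324,  0.739 ],
       [ 0.    ,  0.    ,  0.    ,  1.    ]])}
wrist {'intrinsics': array([[297.3186,   0.    , 257.497 ],
       [  0.    , 297.3186, 187.6546],
       [  0.    ,   0.    ,   1.    ]]), 'tool_from_camera': array([[ 1.    ,  0.0007,  0.0008,  0.001 ],
       [ 0.0008, -0.9709, -0.2396, -0.0654],
       [ 0.0006,  0.2396, -0.9709, -0.1613],
       [ 0.    ,  0.    ,  0.    ,  1.    ]])}
0.15 [0.167  0.6018 0.2221] [ 0.0003  0.7961  0.6052 -0.0005]
```

View pics/top0.png

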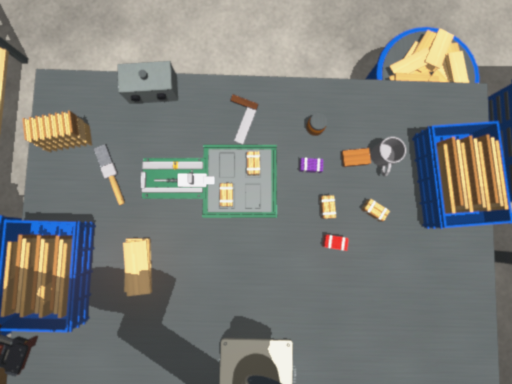

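View pics/side0.png

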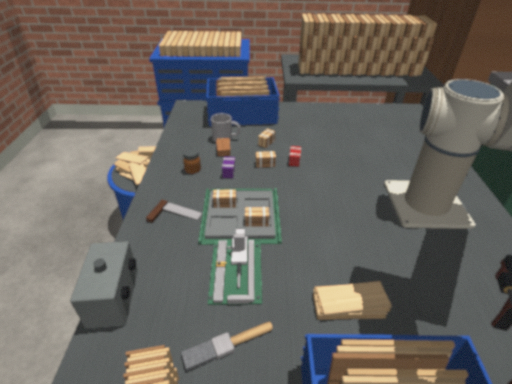

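View pics/wrist0.png

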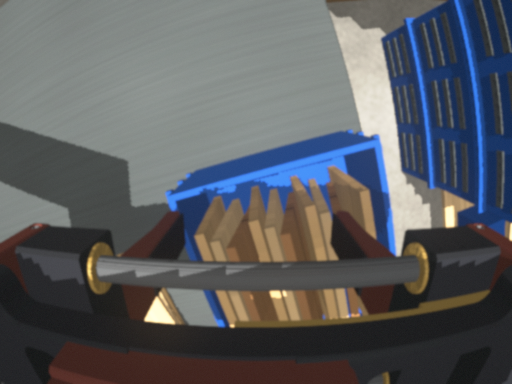

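```bash
cat > helpers.py <<'E'
from station import *
import cv2, numpy as np
from scipy.spatial.transform import Rotation as R
np.set_printoptions(precision=4,suppress=True)
def cam_ray(n,uv,pose=None):
    i=camera_info(n);K=np.array(i["intrinsics"]);uv=np.asarray(uv,float)
    a=(uv[0]-K[0,2])/K[0,0];b=(uv[1]-K[1,2])/K[1,1]
    if n=="wrist":
        r=np.hypot(a,b);s=np.sin(r)/r if r>1e-9 else 1
        d=np.array([a*s,-b*s,-np.cos(r)])
        p,q=pose;T=np.eye(4);T[:3,:3]=R.from_quat(np.roll(q,-1)).as_matrix();T[:3,3]=p
        T=T@np.array(i["tool_from_camera"])
    else:
        d=np.array([a,-b,-1.]);T=np.array(i["T"])
    return T[:3,3],T[:3,:3]@d
def onplane(n,uv,z,pose=None):
    o,d=cam_ray(n,uv,pose);return o+d*(z-o[2])/d[2]
def save(im,name,crop=None,k=1):
    if crop: im=im[crop[1]:crop[3],crop[0]:crop[2]]
    im=cv2.resize(im,None,fx=k,fy=k,interpolation=cv2.INTER_CUBIC)
    cv2.imwrite("pics/"+name,cv2.cvtColor(im,cv2.COLOR_RGB2BGR))
def yawq(yaw):  # tool down, tool x axis at world angle yaw
    x=np.array([np.cos(yaw),np.sin(yaw),0]);z=np.array([0,0,-1.]);y=np.cross(z,x)
    return np.roll(R.from_matrix(np.c_[x,y,z]).as_quat(),1)
def pose(): return get_tcp_pos(),get_ee_rot()
E
python3 - <<'E'
from helpers import *
im=cv2.cvtColor(cv2.imread("pics/top0.png"),cv2.COLOR_BGR2RGB)
save(im,"top_crop.png",(130,130,410,260),2.85)
hsv=cv2.cvtColor(im,cv2.COLOR_RGB2HSV)
g=cv2.inRange(hsv,(60,80,40),(90,255,255))
c=max(cv2.findContours(g,cv2.RETR_EXTERNAL,cv2.CHAIN_APPROX_NONE)[0],key=cv2.contourArea)
print("green",cv2.boundingRect(c),cv2.minAreaRect(c))
w=cv2.inRange(hsv,(12,50,120),(30,255,255))
w[:130]=0;w[260:]=0;w[:,:200]=0;w[:,400:]=0
w=cv2.morphologyEx(w,cv2.MORPH_CLOSE,np.ones((5,5),np.uint8))
for c in cv2.findContours(w,cv2.RETR_EXTERNAL,cv2.CHAIN_APPROX_NONE)[0]:
    if cv2.contourArea(c)<60: continue
    r=cv2.minAreaRect(c);b=cv2.boxPoints(r);P=np.array([onplane("top",q,.044)[:2] for q in b])
    print(r,P.mean(0),np.linalg.norm(P[1]-P[0]),np.linalg.norm(P[2]-P[1]))
E
```

```text
green (142, 145, 135, 73) ((209.0, 181.0), (72.0, 134.0), 90.0)
((376.5776062011719, 209.65704345703125), (24.27400779724121, 13.69919204711914), 32.735225677490234) [ 0.5098 -0.3603] 0.043100569927412076 0.07421480289199398
((328.3197021484375, 206.5164031982422), (23.90143394470215, 13.761432647705078), 84.80557250976562) [ 0.5156 -0.2108] 0.0428092889765647 0.07366286128188865
((225.5, 194.5), (23.0, 13.0), 90.0) [0.5442 0.107 ] 0.040113320876993465 0.07112821086613609
((252.5, 162.5), (23.0, 13.0), 90.0) [0.6464 0.0266] 0.04058245804163074 0.07252135411682029
((356.5539245605469, 156.5662841796875), (16.970827102661133, 28.110898971557617), 84.5596694946289) [ 0.6745 -0.2987] 0.08896599578983666 0.053866257015825064
```

View pics/top_crop.png

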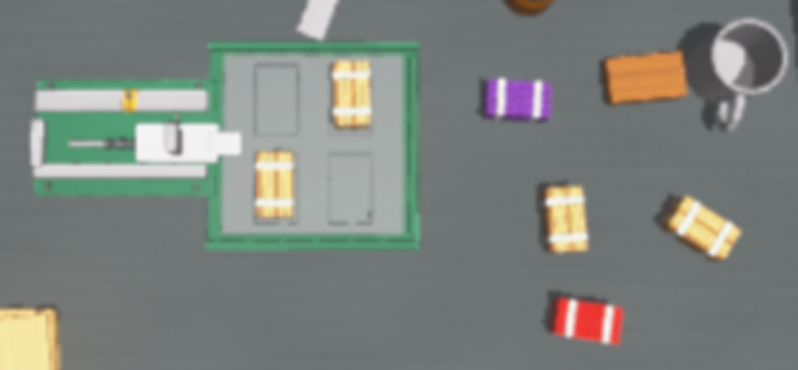

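Candidates in the top image: the pale, white-banded loose packs are at (328,207) and (376,210), 74x43 mm measured against 70x38, so these fit. The purple one at (311,165) and the red one at (336,242) are look-alikes. The brown unbanded block at (357,157) is the offcut. pack_d is seated in recess0 (226,194) and pack_c in recess3 (253,162), so recess1 and recess2 are empty. Next I'll take closer looks with the wrist camera.

```bash
python3 - <<'E'
from helpers import *
import pickle
t=get_time()
q=yawq(-np.pi/2)
S={}
for n,p in (("dock",[.52,.10,.19]),("packs",[.43,-.285,.17])):
    move_pose(p,q); wait(.2)
    ps=pose(); im=read_camera("wrist"); S[n]=(np.array(ps[0]),np.array(ps[1]),im)
    save(im,f"w_{n}.png",None,1.5); print(n,ps,get_time())
pickle.dump(S,open("views.pkl","wb"))
E
```

```text
dock (array([0.52  , 0.1005, 0.19  ]), array([-0.    ,  0.7075, -0.7067,  0.    ])) 2.6
packs (array([ 0.4305, -0.2842,  0.17  ]), array([-0.    ,  0.7076, -0.7066,  0.    ])) 4.3167
```

View pics/w_dock.png

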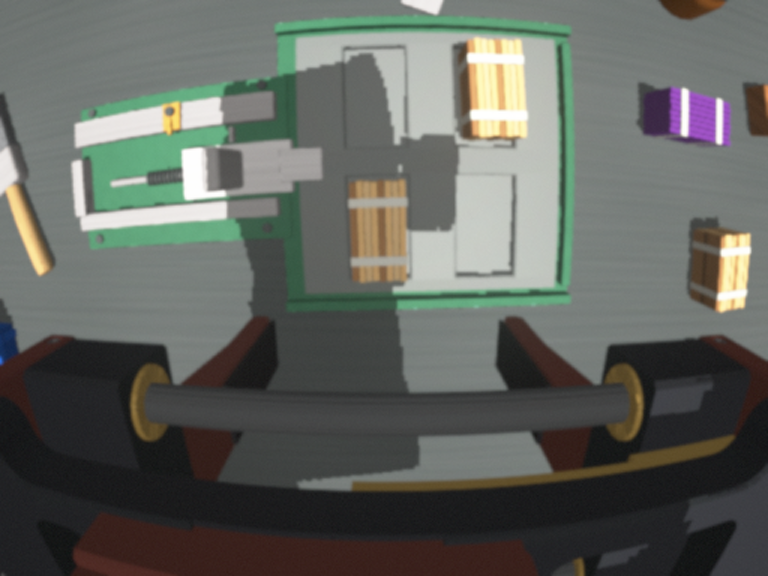

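View pics/w_packs.png

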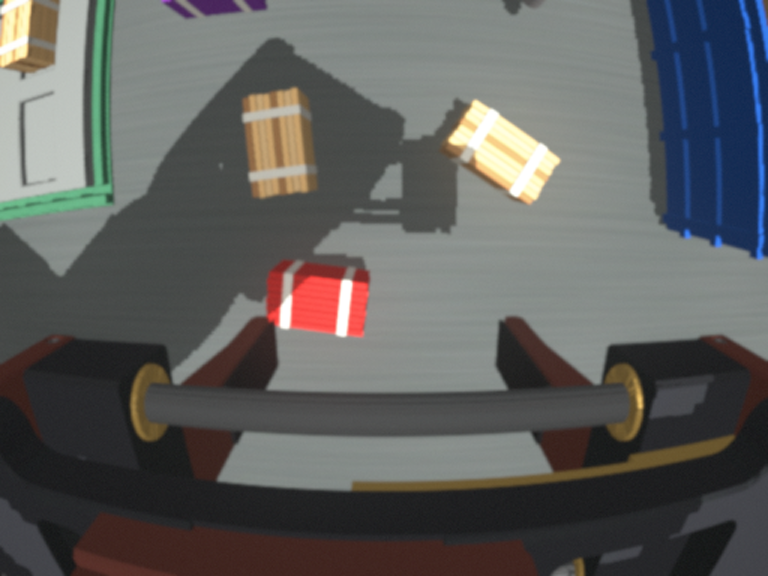

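The wrist view shows recess2 empty at about (375,97) and recess1 empty at (486,225) in the 1.5x picture. The loose packs are at (280,143) and (503,152). I'll project these views onto planes at known heights to measure them.

```bash
cat >> helpers.py <<'E'
def ortho(im,n,ps,z,x0,x1,y0,y1,mm=0.5):
    # bird's-eye: image up=+x, left=+y ; px = mm
    i=camera_info(n);K=np.array(i["intrinsics"])
    H=int((x1-x0)*1000/mm);W=int((y1-y0)*1000/mm)
    yy,xx=np.meshgrid(y1-np.arange(W)*mm/1000,x1-np.arange(H)*mm/1000)
    P=np.stack([xx,yy,np.full_like(xx,z)],-1)
    if n=="wrist":
        T=np.eye(4);T[:3,:3]=R.from_quat(np.roll(ps[1],-1)).as_matrix();T[:3,3]=ps[0];T=T@np.array(i["tool_from_camera"])
    else: T=np.array(i["T"])
    C=(P-T[:3,3])@T[:3,:3]; a=C[...,0];b=-C[...,1];d=-C[...,2]
    if n=="wrist":
        r=np.hypot(a,b);s=np.arctan2(r,d)/r; u=a*s;v=b*s
    else: u=a/d;v=b/d
    return cv2.remap(im,(u*K[0,0]+K[0,2]).astype(np.float32),(v*K[1,1]+K[1,2]).astype(np.float32),cv2.INTER_CUBIC)
E
python3 - <<'E'
from helpers import *
import pickle
S=pickle.load(open("views.pkl","rb"))
a=S["packs"]
save(ortho(a[2],"wrist",a[:2],.044,.44,.60,-.43,-.13,.5),"o_packs.png")
a=S["dock"]
save(ortho(a[2],"wrist",a[:2],.018,.46,.72,-.06,.30,.5),"o_dock.png")
# packs tops via colour mask
for n,z,roi in (("packs",.044,(.44,.60,-.43,-.13)),("dock",.054,(.46,.72,-.04,.17))):
    a=S[n];o=ortho(a[2],"wrist",a[:2],z,*roi,.5)
    h=cv2.cvtColor(o,cv2.COLOR_RGB2HSV)
    m=cv2.inRange(h,(8,70,60),(30,255,255))
    m=cv2.morphologyEx(m,cv2.MORPH_CLOSE,np.ones((19,19),np.uint8));m=cv2.morphologyEx(m,cv2.MORPH_OPEN,np.ones((15,15),np.uint8))
    for c in cv2.findContours(m,cv2.RETR_EXTERNAL,cv2.CHAIN_APPROX_NONE)[0]:
        if cv2.contourArea(c)<4000: continue
        r=cv2.minAreaRect(c);(u,v),(w,hh),an=r
        print(n,"c",roi[1]-v*.0005,roi[3]-u*.0005,"size",w*.5,hh*.5,"ang",an)
E
```

```text
packs c 0.5176404266357422 -0.21313180541992188 size 70.18319702148438 44.6793098449707 ang 84.73760223388672
dock c 0.5462499999999999 0.10775000000000001 size 68.5 37.5 ang 90.0
dock c 0.6454389343261718 0.0318931884765625 size 70.83412170410156 41.284976959228516 ang 88.15238952636719
```

View pics/o_packs.png

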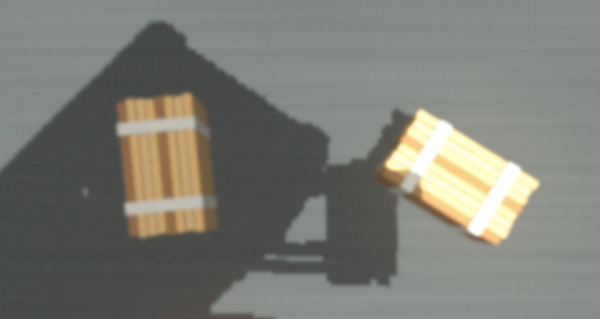

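View pics/o_dock.png

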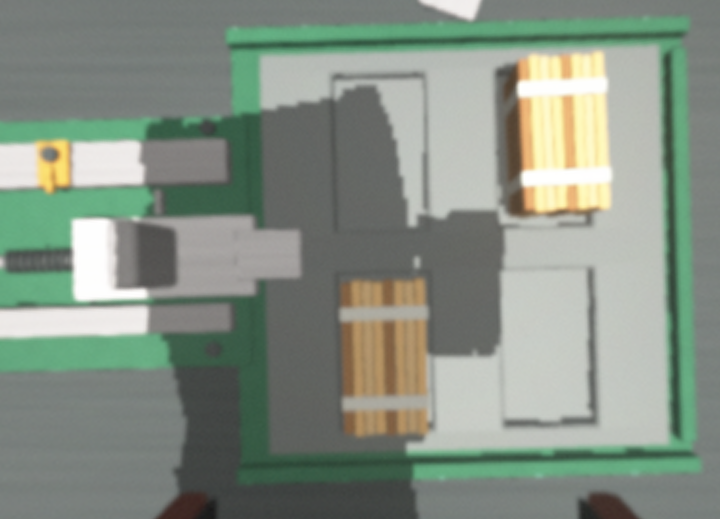

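Measured results:
- **Dock:** centre about (.595,.068), yaw 1.25°.
- **Recess spacing:** recess1 to recess2 is (96,84) mm against an expected (98,84), so it's consistent.
- **pack_a:** (.5165,-.2105), long axis 5.7°.
- **pack_b:** (.5106,-.3595), long axis 58.3°.

The top camera agrees to about 1 mm. Before reaching, I'll confirm with an enlarged crop of the pack.

```bash
python3 - <<'E'
from helpers import *
import pickle
a=pickle.load(open("views.pkl","rb"))["packs"]
save(a[2],"cand.png",(150,50,390,150),3.3)
E
```

```text
(no output)
```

View pics/cand.png

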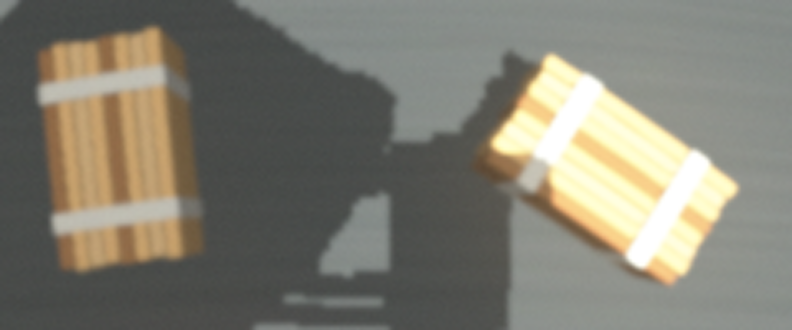

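Both are pale slat packs with two white bands, at crop positions (120,150) and (610,170), so both are valid. I'll grasp the first one.

```bash
python3 - <<'E'
from helpers import *
q=yawq(np.radians(5.7-90))
move_pose([.5165,-.2105,.10],q)
print("hit",movel([.5165,-.2105,.013],v=.12,until_force=8),get_tcp_pos())
command_gripper(0.0)
print("width mm",get_grip_width()*88, get_ft_force())
movel([.5165,-.2105,.10],v=.15); print(get_grip_width()*88,get_tcp_pos(),get_time())
q=yawq(np.radians(1.25-90))
move_pose([.5462,.0255,.10],q);wait(.15)
ps=pose();im=read_camera("wrist");save(im,"held_a.png",None,1.5)
print(ps,get_time(),get_ft_force())
E
```

```text
hit False [ 0.5169 -0.2109  0.0136]
width mm 38.142340144897645 [-0.4314  0.4227  0.3646]
37.834747914923675 [ 0.516  -0.2103  0.0995] 7.35
(array([0.5462, 0.0241, 0.0998]), array([ 0.0001,  0.7141, -0.7   , -0.0001])) 8.4917 [-0.5349  0.1583  0.2291]
```

View pics/held_a.png

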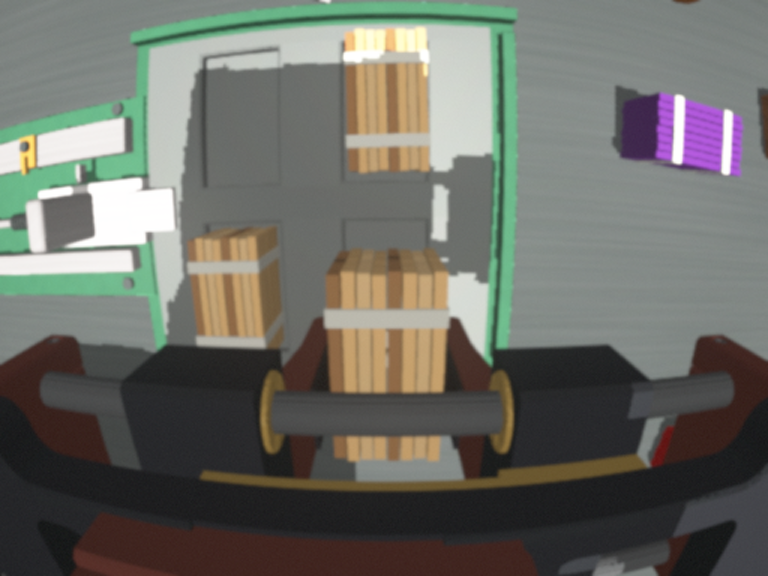

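The held pack is visible between the fingers. The far edge of its top face is at (388,272) and the near edge at (388,460) in the 1.5x picture. I'll check the in-hand offset from these.

```bash
python3 - <<'E'
from helpers import *
ps=(np.array([0.5462,0.0241,0.0998]),np.array([0.0001,0.7141,-0.7,-0.0001]))
print(get_tcp_pos())
for uv in ((388,250),(388,272),(388,460)): print("pack",uv,onplane("wrist",np.array(uv)/1.5,ps[0][2]+.031,ps))
for uv in ((206,57),(280,50),(206,186),(282,186),(344,219)): print("rec",uv,onplane("wrist",np.array(uv)/1.5,.018,ps))
im=cv2.cvtColor(cv2.imread("pics/held_a.png"),cv2.COLOR_BGR2RGB)
save(cv2.resize(im,(512,384)),"held_crop.png",(110,10,350,180),3.3)
E
```

```text
[0.5463 0.0242 0.0999]
pack (388, 250) [0.5888 0.0254 0.1308]
pack (388, 272) [0.5821 0.0253 0.1308]
pack (388, 460) [0.5137 0.0239 0.1308]
rec (206, 57) [0.6813 0.1308 0.018 ]
rec (280, 50) [0.6815 0.0863 0.018 ]
rec (206, 186) [0.6053 0.1293 0.018 ]
rec (282, 186) [0.6042 0.0837 0.018 ]
rec (344, 219) [0.5859 0.049  0.018 ]
```

View pics/held_crop.png

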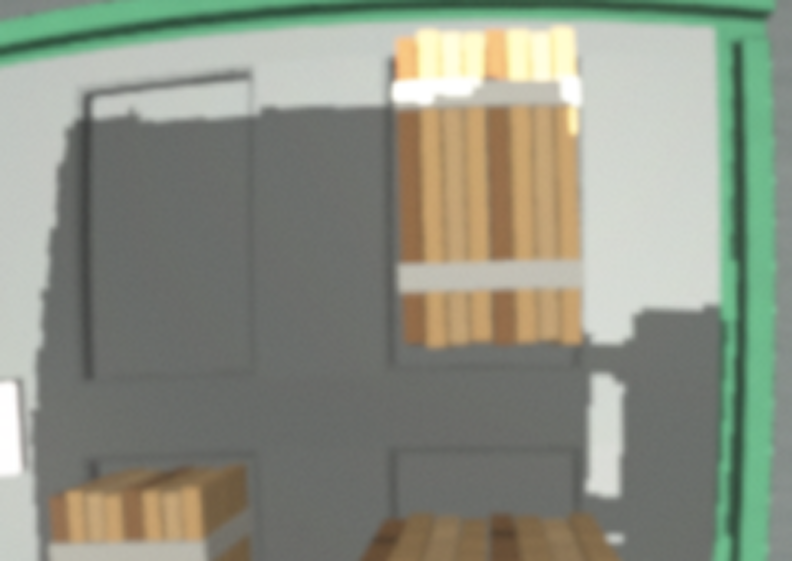

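```bash
python3 - <<'E'
from helpers import *
x,y=.5453,.0262
movel([x,y,.04],v=.12); print(get_tcp_pos())
print("hit",movel([x,y,.020],v=.04,until_force=5),get_tcp_pos(),get_ft_force(),get_time())
E
```

```text
[0.5455 0.0261 0.0401]
hit True [0.5456 0.0262 0.0224] [ 0.4492 -0.4362  1.835 ] 9.6
```

Contact came at TCP z=.0224, against an expected .023 with the pack seated on the recess floor. I'll release, then fetch pack_b.

```bash
python3 - <<'E'
from helpers import *
p=get_tcp_pos()
command_gripper(0.72)
movel([p[0],p[1],.10],v=.2)
q=yawq(np.radians(58.3-90))
x,y=.5106,-.3595
move_pose([x,y,.11],q); wait(.1)
im=read_camera("side"); save(im,"side1.png",(180,120,320,260),4)
im=read_camera("top"); save(im,"top1.png",(190,130,290,230),5)
command_gripper(1.0)
print("hit",movel([x,y,.013],v=.12,until_force=8),get_tcp_pos())
command_gripper(0.0)
print("width mm",get_grip_width()*88)
movel([x,y,.11],v=.18)
q=yawq(np.radians(1.25-90))
move_pose([.6435,.1095,.11],q);wait(.15)
ps=pose();im=read_camera("wrist");save(im,"held_b.png",None,1.5)
print(ps,get_time(),get_grip_width()*88)
E
```

```text
hit False [ 0.5111 -0.3599  0.0136]
width mm 37.85888992951633
(array([0.6436, 0.1086, 0.1099]), array([ 0.0001,  0.7144, -0.6997, -0.    ])) 17.4333 38.06790626924135
```

View pics/held_b.png

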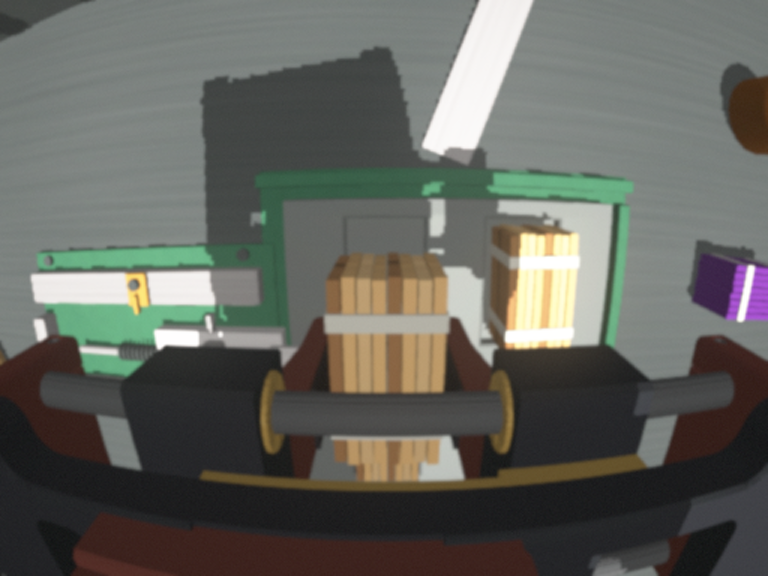

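View pics/side1.png

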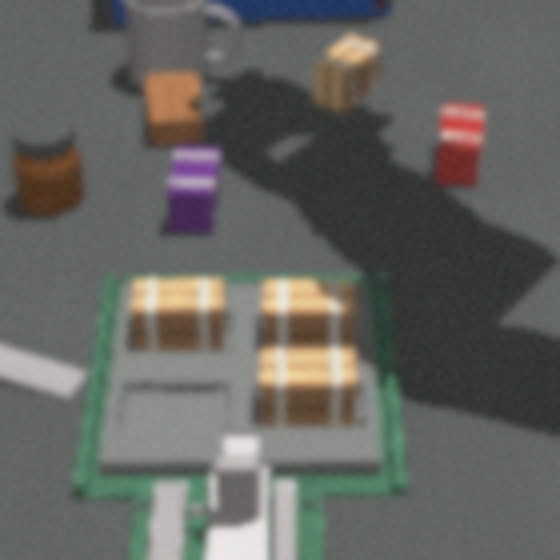

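View pics/top1.png

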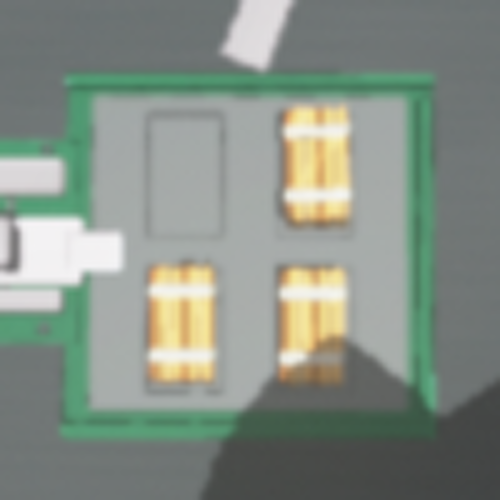

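The side and top views show pack_a seated in recess1, in line with pack_d. pack_b is held with its far edge at about (388,276) and near edge at about (388,463).

```bash
python3 - <<'E'
from helpers import *
ps=(np.array([0.6436,0.1086,0.1099]),np.array([0.0001,0.7144,-0.6997,0]))
for uv in ((388,276),(388,463)): print("pack",uv,onplane("wrist",np.array(uv)/1.5,ps[0][2]+.031,ps))
for uv in ((346,217),(427,217)): print("rec",uv,onplane("wrist",np.array(uv)/1.5,.018,ps))
E
```

```text
pack (388, 276) [0.6783 0.1098 0.1409]
pack (388, 463) [0.6097 0.1083 0.1409]
rec (346, 217) [0.6834 0.1333 0.018 ]
rec (427, 217) [0.6843 0.0872 0.018 ]
```

```bash
python3 - <<'E'
from helpers import *
x,y=.6440,.1094
movel([x,y,.04],v=.12); print(get_tcp_pos())
h=movel([x,y,.020],v=.04,until_force=5);p=get_tcp_pos();print("hit",h,p,get_ft_force(),get_time())
if h and p[2]<.026:
    command_gripper(0.72)
    movel([p[0],p[1],.11],v=.2)
    # view of latch: grip handle approx; camera is on +x side of TCP
    q=yawq(np.radians(1.25-90))
    move_pose([.52,.20,.15],q);wait(.2)
    ps=pose();im=read_camera("wrist");save(im,"w_latch.png",None,1.5);np.savez("latch.npz",p=ps[0],q=ps[1],im=im)
    im=read_camera("side"); save(im,"side2.png",(180,180,290,310),4.6);np.save("side2.npy",im)
    im=read_camera("top"); save(im,"top2.png",(130,130,290,230),5)
    print(ps,get_time())
E
```

```text
[0.6444 0.1095 0.0403]
hit True [0.6442 0.1094 0.0225] [ 0.3644 -0.1475  3.8498] 18.625
(array([0.5211, 0.1992, 0.1494]), array([ 0.0002,  0.7142, -0.6999, -0.    ])) 20.85
```

View pics/w_latch.png

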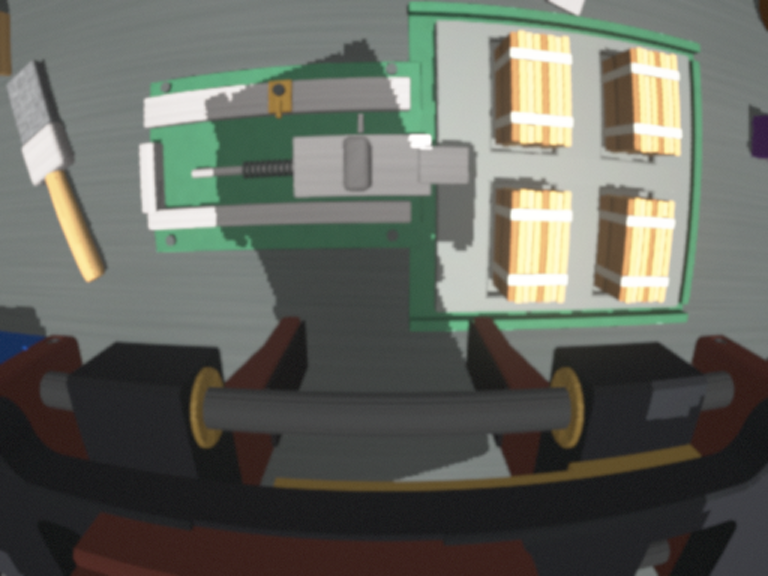

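View pics/side2.png

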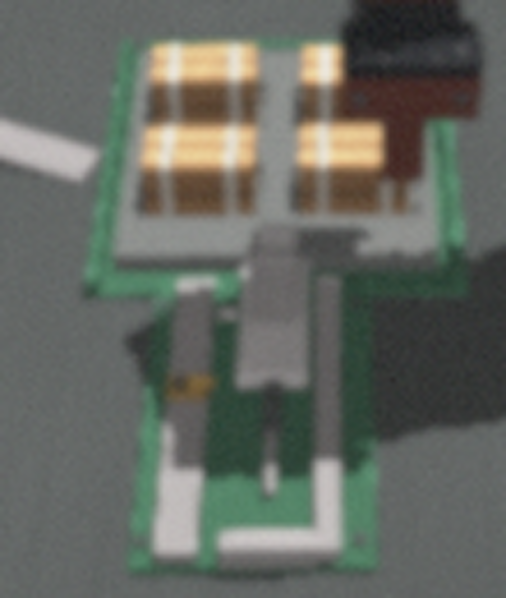

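View pics/top2.png

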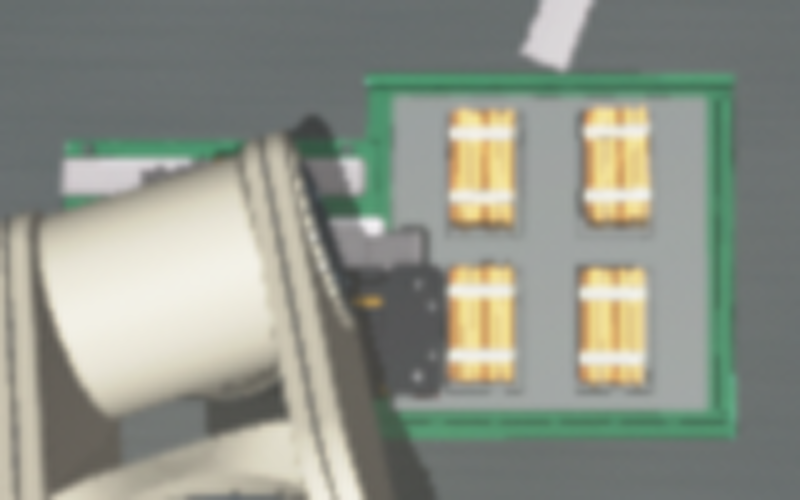

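All four packs are seated in neat rows. The handle top is at (357,164), the fin at (361,122), and the pointer at (280,97) with its tip at (279,115), all in the 1.5x picture. Next I'll measure the handle, fin and mark.

```bash
python3 - <<'E'
from helpers import *
d=np.load("latch.npz");ps=(d["p"],d["q"]);im=d["im"]
save(im,"latch_crop.png",(165,40,285,140),6)
def P(u,v,z): print((u,v),z,onplane("wrist",(u,v),z,ps))
for u,v in ((229,92),(247,92),(229,126),(247,126)): P(u,v,.072)
P(240.7,81,.023);P(240.7,77,.023)
for z in (.018,.022,.024): P(186.3,76,z)
for z in (.018,.022,.024): P(186.5,65,z)
E
```

```text
(229, 92) 0.072 [0.6049 0.2244 0.072 ]
(247, 92) 0.072 [0.6049 0.2101 0.072 ]
(229, 126) 0.072 [0.5774 0.224  0.072 ]
(247, 126) 0.072 [0.5776 0.2096 0.072 ]
(240.7, 81) 0.023 [0.6194 0.2181 0.023 ]
(240.7, 77) 0.023 [0.6233 0.2181 0.023 ]
(186.3, 76) 0.018 [0.6259 0.2725 0.018 ]
(186.3, 76) 0.022 [0.6254 0.2716 0.022 ]
(186.3, 76) 0.024 [0.6251 0.2711 0.024 ]
(186.5, 65) 0.018 [0.6372 0.2726 0.018 ]
(186.5, 65) 0.022 [0.6365 0.2716 0.022 ]
(186.5, 65) 0.024 [0.6362 0.2711 0.024 ]
```

View pics/latch_crop.png

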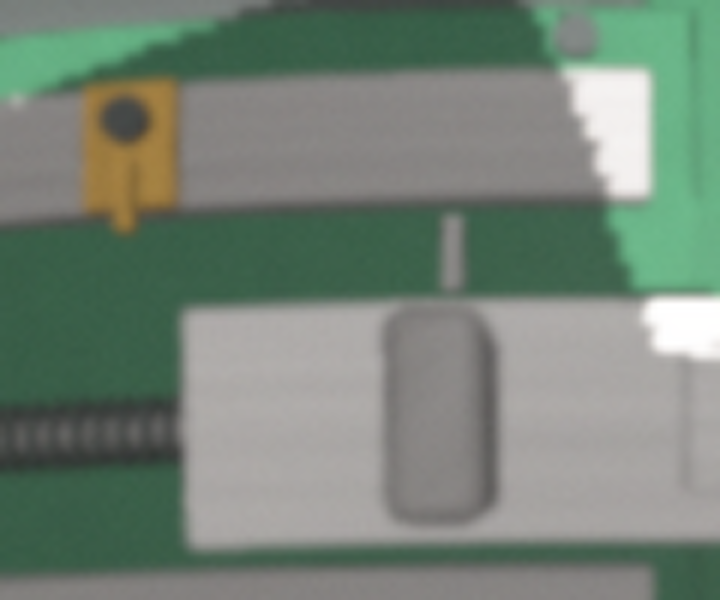

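Measurements: handle centre is about (.591,.2177), 14x29 mm, which matches the listed paddle. The fin is at y≈.2184 and the ridge at y≈.2726, so the travel is about 54 mm, inside the 30–60 mm range. I'll grip the handle and pull it part-way.

```bash
python3 - <<'E'
from helpers import *
q=yawq(np.radians(1.25-90))
x,y=.591,.2177
move_pose([x,y,.12],q)
print("hit",movel([x,y,.033],v=.10,until_force=8),get_tcp_pos())
command_gripper(0.0)
p=np.array(get_tcp_pos());print("width",get_grip_width()*88,p,get_ft_force())
u=np.array([-np.sin(np.radians(1.25)),np.cos(np.radians(1.25)),0])
movel(list(np.array([x,y,.033])+u*.050),v=.05); wait(.3)
print("width",get_grip_width()*88,get_tcp_pos(),get_ft_force(),get_time())
ps=pose();im=read_camera("wrist");save(im,"w_pull.png",None,1.5);np.savez("pull.npz",p=ps[0],q=ps[1],im=im)
im=read_camera("side"); save(im,"side3.png",(200,220,280,310),6);np.save("side3.npy",im)
E
```

```text
hit False [0.5915 0.2179 0.0336]
width 13.73095383357008 [0.591  0.2171 0.033 ] [ 0.3417 -4.4218  0.3669]
width 13.69031890975463 [0.5897 0.266  0.033 ] [  0.9166 -10.0716   4.1353] 24.55
```

View pics/w_pull.png

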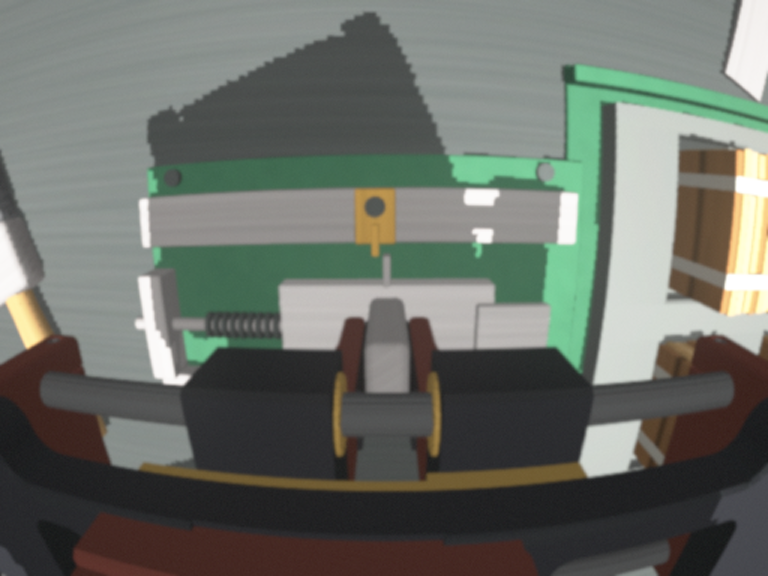

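View pics/side3.png

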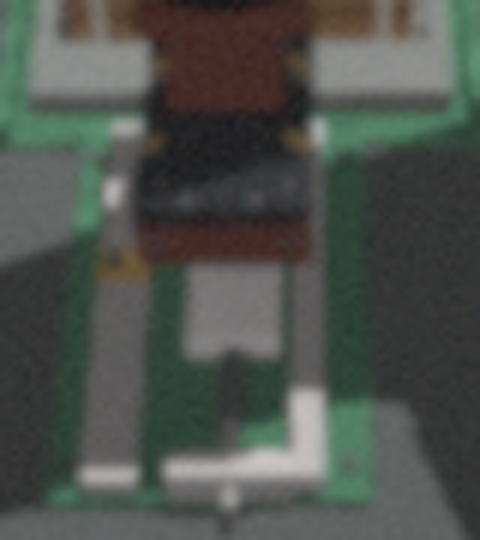

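The fin at (387,270) is just short of the ridge tip at (376,245), and both sit close to the wrist camera's column. I'll measure the remaining gap.

```bash
cat > gap.py <<'E'
from helpers import *
import sys
d=np.load(sys.argv[1]);ps=(d["p"],d["q"]);im=d["im"]
save(im,sys.argv[2],(225,115,285,215),6)
hsv=cv2.cvtColor(im,cv2.COLOR_RGB2HSV).astype(int)
pts={"ridge":[],"fin":[]}
u=np.array([-np.sin(np.radians(1.25)),np.cos(np.radians(1.25)),0])
for r in range(155,192):
    row=hsv[r,235:280]; 
    br=np.where((row[:,0]>10)&(row[:,0]<32)&(row[:,1]>110))[0]
    gy=np.where((row[:,1]<60)&(row[:,2]>70))[0]
    if 1<=len(br)<=9: pts["ridge"].append((r,235+br.mean(),len(br)))
    if 1<=len(gy)<=9: pts["fin"].append((r,235+gy.mean(),len(gy)))
for k,z in (("ridge",.018),("ridge",.023),("fin",.023),("fin",.026)):
    s=[onplane("wrist",(c+0.0,r),z,ps)@u for r,c,_ in pts[k]]
    x=[onplane("wrist",(c,r),z,ps)[0] for r,c,_ in pts[k]]
    print(k,z,"n",len(s),"along-y mean",np.mean(s),np.std(s),"x",min(x),max(x))
print([(r,round(c,1),n) for r,c,n in pts["ridge"]],[(r,round(c,1),n) for r,c,n in pts["fin"]])
# guide-rail direction from steel rail top edge rows
E
python3 gap.py pull.npz gap1.png
```

```text
ridge 0.018 n 8 along-y mean 0.25863379199980135 0.00014817884491459386 x 0.6220413789747482 0.6263193490405258
ridge 0.023 n 8 along-y mean 0.2585145398358702 0.00014397511589270604 x 0.6229826715870174 0.6271392786678792
fin 0.023 n 18 along-y mean 0.25434450903402445 0.000263288159581006 x 0.6146445802456589 0.6277962927420042
fin 0.026 n 18 along-y mean 0.2543460106909426 0.00025867572886748225 x 0.6153554272074055 0.6282767405747123
[(163, np.float64(249.5), 6), (164, np.float64(250.0), 5), (165, np.float64(250.0), 5), (166, np.float64(250.0), 5), (167, np.float64(250.0), 5), (168, np.float64(250.0), 5), (169, np.float64(249.5), 4), (170, np.float64(249.5), 2)] [(162, np.float64(255.2), 5), (168, np.float64(257.0), 3), (169, np.float64(257.0), 5), (170, np.float64(257.5), 6), (171, np.float64(257.5), 6), (172, np.float64(257.0), 7), (173, np.float64(257.0), 7), (174, np.float64(257.0), 7), (175, np.float64(257.0), 7), (176, np.float64(257.0), 7), (177, np.float64(257.0), 7), (178, np.float64(257.0), 7), (179, np.float64(257.0), 7), (180, np.float64(257.0), 7), (181, np.float64(257.0), 7), (182, np.float64(257.0), 7), (183, np.float64(257.0), 7), (184, np.float64(257.0), 7)]
```

View pics/gap1.png

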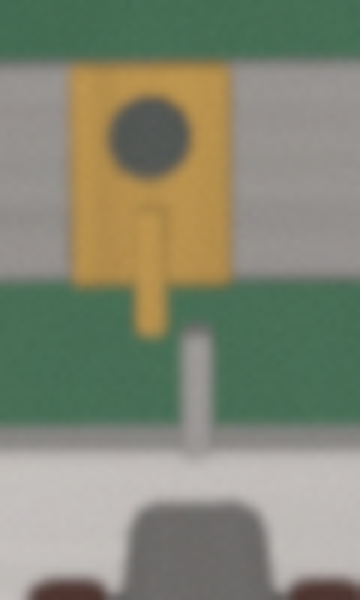

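The remaining gap is about 4.2 mm, so I'll pull further by that amount and look again.

```bash
cat > pull.py <<'E'
from helpers import *
import sys
s=float(sys.argv[1]);f=sys.argv[2]
u=np.array([-np.sin(np.radians(1.25)),np.cos(np.radians(1.25)),0])
movel(list(np.array([.591,.2177,.033])+u*s),v=.02); wait(.4)
ps=pose();print("width",get_grip_width()*88,ps[0],ps[0]@u,get_ft_force(),get_time())
im=read_camera("wrist");np.savez(f,p=ps[0],q=ps[1],im=im)
E
python3 pull.py .0543 pull2.npz; python3 gap.py pull2.npz gap2.png
```

```text
width 13.729992216991212 [0.5896 0.2701 0.033 ] 0.2572197162150903 [ -0.1633 -10.5853   3.6768] 25.4167
ridge 0.018 n 8 along-y mean 0.2584987731457473 1.2126301451746243e-06 x 0.6226278839198766 0.6269003813338015
ridge 0.023 n 8 along-y mean 0.25850292977030165 1.1782334442112117e-06 x 0.6235495507561813 0.6277008572063625
fin 0.023 n 16 along-y mean 0.258860252396553 0.0018631858552419596 x 0.6145253022265164 0.6275567457709158
fin 0.026 n 16 along-y mean 0.2588564874828182 0.0018305501596400369 x 0.6152363717056625 0.628039555560578
[(162, np.float64(257.0), 7), (163, np.float64(257.0), 5), (164, np.float64(257.0), 5), (165, np.float64(257.0), 5), (166, np.float64(257.0), 5), (167, np.float64(257.0), 5), (168, np.float64(257.0), 5), (169, np.float64(257.0), 5)] [(162, np.float64(244.3), 6), (170, np.float64(260.0), 1), (171, np.float64(257.0), 7), (172, np.float64(257.0), 7), (173, np.float64(257.0), 7), (174, np.float64(257.0), 7), (175, np.float64(257.0), 7), (176, np.float64(257.0), 7), (177, np.float64(257.0), 7), (178, np.float64(257.0), 7), (179, np.float64(257.0), 7), (180, np.float64(257.0), 7), (181, np.float64(257.0), 7), (182, np.float64(257.0), 7), (183, np.float64(257.0), 7), (184, np.float64(257.0), 7)]
```

View pics/gap2.png

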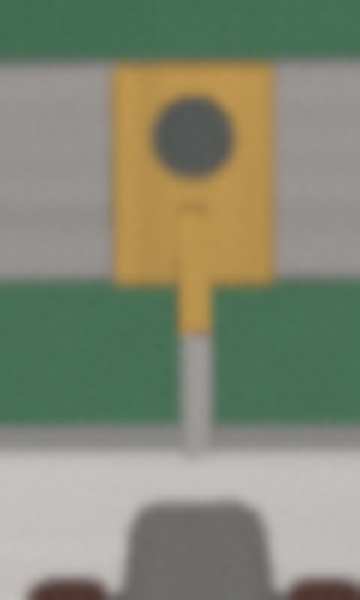

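The fin and the ridge are both at column 257.0, directly under the wrist camera, so there is no parallax. I'll do one last overall check, then hand in while holding.

```bash
python3 - <<'E'
from helpers import *
im=read_camera("top"); save(im,"top_end.png",(90,60,430,300),2.3)
im=read_camera("side"); save(im,"side_end.png",None,1.5)
print(get_tcp_pos(),get_qvel(),get_grip_width()*88,get_ft_force(),get_time())
E
```

```text
[0.5896 0.2701 0.033 ] [0.0021 0.0004 0.0013 0.0001 0.0009 0.0008] 13.734110611593731 [  0.1661 -11.1469   3.4343] 25.5667
```

View pics/top_end.png

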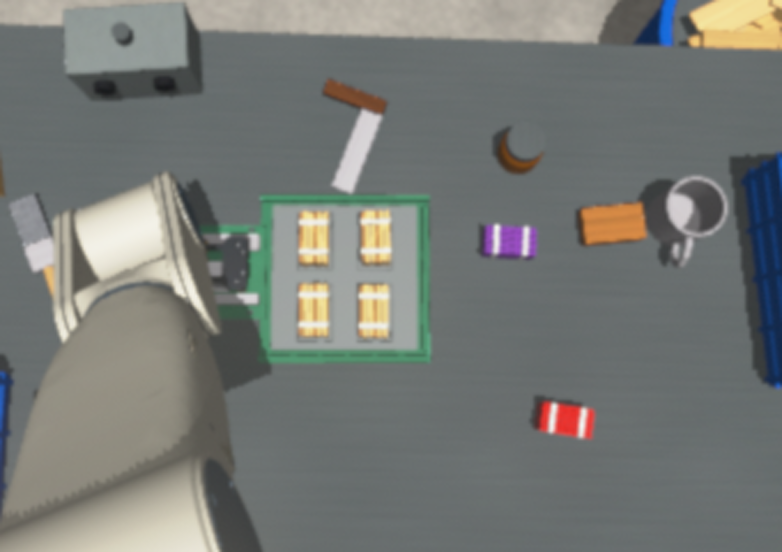

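View pics/side_end.png

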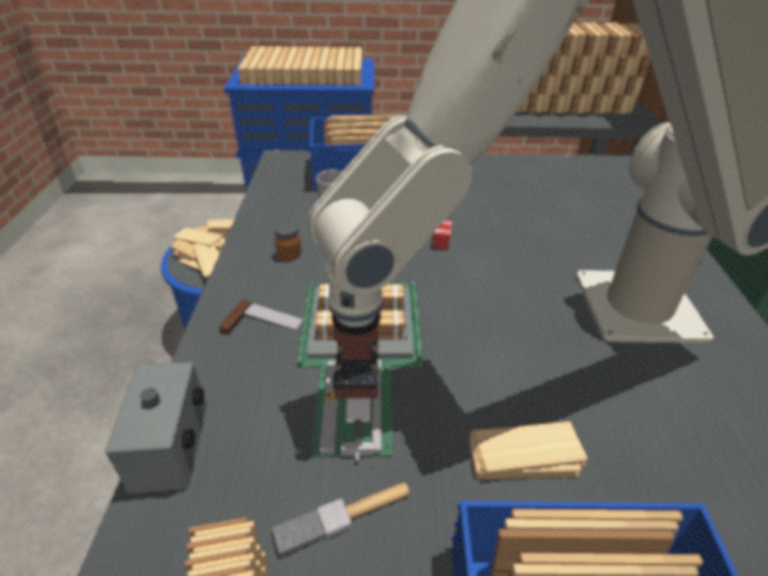

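The four packs are in rows around (345,275) in the top crop. The purple, red, offcut, jar, mug and square all look unmoved. I'm handing in now.

```bash
python3 -c "
from station import *
job_done(); print(get_time())"
```

```text
the job is handed in; nothing more can be done
the job is handed in; nothing more can be done
```

I set both loose packs into the empty recesses, pack_a in recess1 and pack_b in recess2. I then pulled the latch out about 53 mm and handed the job in at about 25.6 s, still gripping the handle.

- **Packs:** each touched down at a tool height of 22.5 mm, against 23 mm expected for sitting on the recess floor. The top and wrist pictures show all four packs in neat rows.
- **Latch:** in the last wrist picture the fin and the brass pointer's ridge line up in the same pixel column (257.0), directly under the camera. The grip width was 13.7 mm on the 14 mm handle, the spring load about 11 N, and the arm essentially still.
- **Other things on the bench:** by eye, they look unmoved in the last pictures. The arm hid part of the brush in the top view, but the side view shows it clear.
- **Checks:** none failed. The largest disagreement was about 2 mm, between the first wrist view and the stated recess spacing.

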